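# Pair a run of shoe lasts with their soles

### The arm

A 7-joint arm with a two-finger parallel gripper is mounted at the origin on the work surface. World frame = base frame: x ahead of the robot, y to its left, z up, the work surface at z = 0. Lengths are in m, angles in degrees, forces in N, time in s.
With the tool pointing down it reaches from about 0.4 to 0.875 m from the base axis. Payload 6.5 kg.
Tool frame: the origin (TCP) lies between the finger pads; the fingertips stand ahead of it and the grasp point (between the pads) lies 3 mm ahead of it (arm.nose_length is the z of the fingertips in the tool frame, in m); z points along the fingers, y is the line along which they close (so a half turn about z gives the same grasp; the last joint's range is limited). The gripper opens to 85 mm and grips with 20 to 120 N. Pads are 22 mm wide; open, the fingers measure 114 mm over their backs; the gripper's body (76 mm by 85 mm) begins 54 mm behind the grasp point. The pads swing forward as they close: fully open they stand 13 mm farther back than shut.
Start: joints at [66.394, 30.733, -0.252, 88.115, 0.149, 61.152, -4.079], TCP at [0.22, -0.612, 0.253] pointing down, gripper open.
Joint ranges: [-154.64, 154.64], [-21.42, 123.67], [-72.66, 72.17], [13.99, 137.28], [-74.86, 254.86], [10.95, 109.41], [-158.01, 158.01]. Speed limits (degrees/s): [136.94, 136.94, 180, 180, 180, 180, 180].

### API

Orientations are given as [roll, pitch, yaw] about the fixed x, y, z axes, in that order (R = Rz(yaw) Ry(pitch) Rx(roll)).
In Python, from rig import arm gives the robot as it stands.
- The arm moves only by the tool servo_tool, never from a script. Its argument "moves" is a list of rows, each a list of 4 numbers: the shift along the tool's x, y, z in m, then the turn about the tool's z in rad. A call has 1 to 10 rows; each row shifts and turns the commanded pose from where the row before left it, along the tool's axes as they then stand; what a row does not reach is not made up. A row lasts 1/12 s, in which the tool goes at most 41.7 mm and 7.16 degrees, less where a joint would pass 70% of its speed; a pose out of reach is approached as far as the arm can. A call is refused whole if a number of a shift passes 0.0417 or a number of a turn 0.125, either way. A call with a gripper value outside its range is refused whole. "grip" is the finger opening in m, from 0 to 0.0854, set as the call begins (left out, the last holds). The fingers move at their own pace and stop on an object; "newtons" is the grip in N (left out, the last holds). Time passes only in rows, so rows that do not move let the fingers close. It gives the time, the measured TCP pose, the force, the opening and the grip force at its end, in the units of the state.
- arm.state(): the state, without advancing time (a new reading comes with each control period).
- arm.read_camera(name): name is "scene" or "top" or "wrist"; returns (picture, depth): 420x560x3 uint8, blue, green, red; 420x560 float32, m along the optical axis (not along the pixel's ray), 0 where there is no reading.
- arm.camera_model(name): a dict with "camera_matrix" (3x3 intrinsics, pixels), "eye" and "rotation" of the camera in the world. Camera axes: x right, y up, looking along -z (the intrinsics and any distortion apply to the point x, -y, -z); pixel columns grow to the right and rows downward; lengths in m; the calibration is good to about 2 mm. A picture is of the moment at which its call begins: read the wrist's pose just before it. camera_model takes no time and is no camera call; for the wrist camera it gives the pose at the moment of the call.
- arm.sign_off(): hands the job in; it is judged then, once.
The state is a dict: "time_s": time; "q": joint angles; "joint_vel": joint speeds; "joint_efforts": joint torques, N m; "eef_pos": TCP position; "orientation": TCP orientation; "ft_force": force on the tool from outside, world axes, zero at the start; "torque": the same for the moment, N m; "gripper_width": finger opening in m; "grip_force": force on a finger pad.
Only numpy, scipy, OpenCV 4.12 (cv2) and the standard library are available. Lean on these libraries where they do the work, as an engineer would, in place of code of your own. Each camera call takes 0.05 s, during which the arm holds its last target. There are 200 camera calls.

### The job

Pair up the four left-foot shoe lasts with their soles for a dry fit before cementing: stand each coloured last upright and flat on the sole of its own colour, toe over toe and heel over heel. Leave the tea mug and the jar of eyelets where they stand.

Things in the scene. Friction and masses are not known exactly. Their poses are not given: they have to be found in the camera images.
- last_red: Red plastic left-foot shoe last, loose, about 150 g, 96 x 42 mm, flat underside. Origin: underside, tip of toe; x forward, out of the toe (heel at x = -96 mm), z up. The back half rises to a comb 30 mm wide, centred on y = 0, flat top 56 mm up, upright parallel sides from 34 mm up, x = -86 to -51 mm: grip across it near x = -61 mm. Toe end 15 to 28 mm high.
- last_yellow: Yellow plastic left-foot shoe last, loose, about 170 g, 104 x 45 mm, flat underside. Origin: underside, tip of toe; x forward, out of the toe (heel at x = -104 mm), z up. The back half rises to a comb 30 mm wide, centred on y = 0, flat top 56 mm up, upright parallel sides from 34 mm up, x = -94 to -55 mm: grip across it near x = -67 mm. Toe end 15 to 28 mm high.
- last_green: Green plastic left-foot shoe last, loose, about 190 g, 112 x 48 mm, flat underside. Origin: underside, tip of toe; x forward, out of the toe (heel at x = -112 mm), z up. The back half rises to a comb 30 mm wide, centred on y = 0, flat top 56 mm up, upright parallel sides from 34 mm up, x = -101 to -59 mm: grip across it near x = -72 mm. Toe end 15 to 28 mm high.
- last_blue: Blue plastic left-foot shoe last, loose, about 210 g, 120 x 51 mm, flat underside. Origin: underside, tip of toe; x forward, out of the toe (heel at x = -120 mm), z up. The back half rises to a comb 30 mm wide, centred on y = 0, flat top 56 mm up, upright parallel sides from 34 mm up, x = -108 to -64 mm: grip across it near x = -77 mm. Toe end 15 to 28 mm high.
- sole_red: Flat left-foot rubber sole, 8 mm thick, taped to the bench (fixed): red rim 12 mm wide round a tan middle; outline of the red last plus 5 mm all round (106 x 52 mm). Origin: on the bench, 5 mm inside its toe tip, where the tip of the last's toe belongs; x forward, out of the toe (the last's heel belongs at x = -96 mm), z up; top at z = 8 mm.
- sole_yellow: Flat left-foot rubber sole, 8 mm thick, taped to the bench (fixed): yellow rim 12 mm wide round a tan middle; outline of the yellow last plus 5 mm all round (114 x 55 mm). Origin: on the bench, 5 mm inside its toe tip, where the tip of the last's toe belongs; x forward, out of the toe (the last's heel belongs at x = -104 mm), z up; top at z = 8 mm.
- sole_green: Flat left-foot rubber sole, 8 mm thick, taped to the bench (fixed): green rim 12 mm wide round a tan middle; outline of the green last plus 5 mm all round (122 x 58 mm). Origin: on the bench, 5 mm inside its toe tip, where the tip of the last's toe belongs; x forward, out of the toe (the last's heel belongs at x = -112 mm), z up; top at z = 8 mm.
- sole_blue: Flat left-foot rubber sole, 8 mm thick, taped to the bench (fixed): blue rim 12 mm wide round a tan middle; outline of the blue last plus 5 mm all round (130 x 61 mm). Origin: on the bench, 5 mm inside its toe tip, where the tip of the last's toe belongs; x forward, out of the toe (the last's heel belongs at x = -120 mm), z up; top at z = 8 mm.
- mug: White and blue porcelain tea mug with a lid and no handle, a bystander: 74 mm across, 89 mm high. Origin: centre of its underside.
- jar: Clear jar of brass eyelets with a red screw lid, a bystander: 60 mm across, 69 mm high. Origin: centre of its underside.
There are look-alikes about, which are no part of the job. There is more than one size of the last_yellow; the one meant has the size given above.

How it is judged:
By the outcome, as a careful person would: the job done as asked, in the order asked, and still so for the second after the job is handed in, with the robot touching nothing.
It also fails if it takes over 115 s, if anything falls off the work surface, if the arm or the gripper's body presses on something with over 40 N, if the wrist force passes 120 N, or if a joint passes its speed limit or range.

## Working session

There is one attempt and no reset: what is moved stays moved. The work goes in short steps, Python scripts to look and compute and a tool call to move; the robot and the scene stay as the last step left them, time stands still between calls to the robot, and variables do not carry over. Pictures are saved under pics/ and viewed, at most 14 in all, crops included, and the job is handed in when it is done.

Besides the shell and the picture viewer there is one more tool, called after "Request:" as a command line: name --pt "numbers of a row" for each row, then --argument value for the rest. servo_tool: Moves the arm, as the interface text tells. Its arguments: {"type":"object","properties":{"moves":{"type":"array","items":{"type":"array","items":{"type":"number"}}},"grip":{"type":"number"},"newtons":{"type":"number"}},"required":["moves"]}

```bash
mkdir -p pics; ls
python3 - <<'E'
from rig import arm
import cv2,numpy as np
print(arm.state()); print(arm.nose_length)
for n in ("top","scene"):
    p,d=arm.read_camera(n); cv2.imwrite(f"pics/{n}0.png",p); np.save(f"pics/{n}0.npy",d); m=arm.camera_model(n);print(n,m)
E
```

```text
pics
{'time_s': 0.0, 'q': array([66.39424258, 30.77901681, -0.25284579, 88.17159396,  0.14787754,
       61.15057801, -4.07682489]), 'joint_vel': array([ 0.00383564, -0.00182421, -0.11511168,  0.00726469,  0.04575876,
        0.02205128, -0.05670407]), 'joint_efforts': array([ 5.41851364e-05, -5.83401418e+01,  1.04900088e+00, -2.59103626e+01,
        1.23418137e-02,  9.49698966e-03, -1.58114852e-05]), 'eef_pos': array([ 0.22008894, -0.61097031,  0.25239   ]), 'orientation': array([-1.79899393e+02,  7.18140788e-03,  1.98177513e+01]), 'ft_force': array([-0.06494733,  0.05112734, -0.18565942]), 'torque': array([ 0.01305701,  0.02715402, -0.0142033 ]), 'grip_force': 0.0, 'gripper_width': 0.0855361499835069}
0.022
top {'camera_matrix': array([[429.6858789 ,   0.        , 280.55164443],
       [  0.        , 429.6858789 , 211.81041453],
       [  0.        ,   0.        ,   1.        ]]), 'eye': array([ 0.41476417, -0.02453368,  1.15358159]), 'rotation': array([  8.83853398,  -0.31065252, -88.57517543])}
scene {'camera_matrix': array([[530.21413617,   0.        , 283.91381037],
       [  0.        , 530.21413617, 214.1134636 ],
       [  0.        ,   0.        ,   1.        ]]), 'eye': array([1.66869742, 0.34480053, 0.87922118]), 'rotation': array([ 54.39333375,  -0.54104279, 108.64270276])}
```

Run:
```python
import cv2
p=cv2.imread("pics/top0.png"); cv2.imwrite("pics/top0b.png",cv2.resize(p,(800,600),interpolation=cv2.INTER_CUBIC))
```

```text
(no output)
```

View pics/top0b.png

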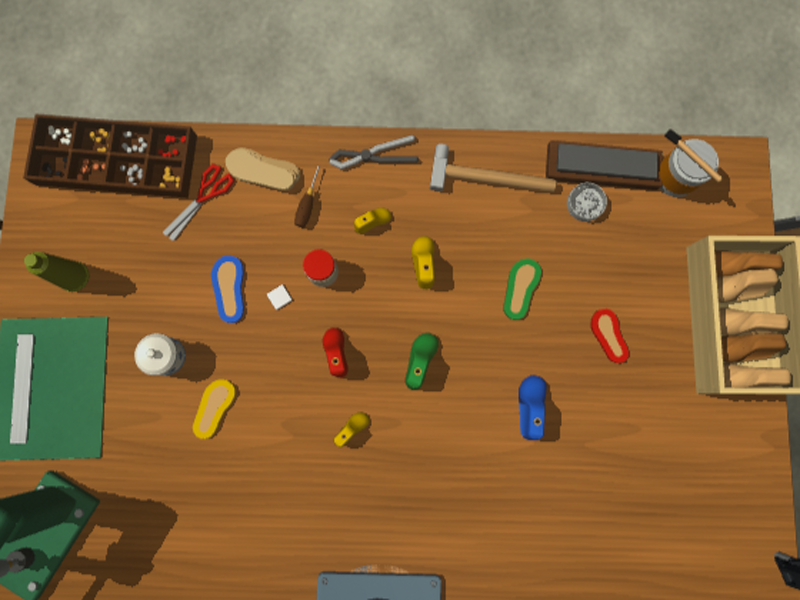

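View pics/scene0.png

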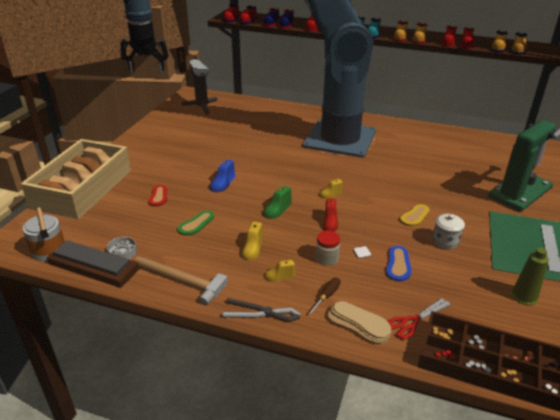

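The top view (800 px wide) shows red last (335,352), green (422,360), blue (534,407) and the full-size yellow (424,262); the small yellows at (373,220) and (352,429) are decoys. Soles are blue (228,289), yellow (214,408), green (522,289) and red (609,336), with the mug at (157,354) and the jar at (319,265).

```bash
cat > h.py <<'E'
from rig import arm
import cv2,numpy as np
from scipy.spatial.transform import Rotation as R
def cloud(n,p=None,d=None,m=None):
    if p is None:
        m=arm.camera_model(n); p,d=arm.read_camera(n)
    K=m["camera_matrix"]; v,u=np.mgrid[:420,:560]
    x=(u-K[0,2])/K[0,0]*d; y=(v-K[1,2])/K[1,1]*d
    P=np.dstack([x,-y,-d])@R.from_euler('xyz',m["rotation"],degrees=True).as_matrix().T+m["eye"]
    return p,d,P
def mask(p,c):
    h=cv2.cvtColor(p,cv2.COLOR_BGR2HSV); H,S,V=[h[...,i].astype(int) for i in range(3)]
    r={'red':(H<5)|(H>172),'yellow':(H>=22)&(H<34),'green':(H>45)&(H<80),'blue':(H>98)&(H<130)}[c]
    return (r&(S>150)&(V>30)).astype(np.uint8)
def blobs(p,c,mn=100):
    n,l,s,ce=cv2.connectedComponentsWithStats(mask(p,c))
    return [l==i for i in range(1,n) if s[i,4]>mn]
def rows(tx,ty,tz,yaw=None):
    """displacement of tool to a target: tool-frame dx,dy,dz, turn(rad)"""
    s=arm.state(); y0=np.radians(s['orientation'][2]); D=np.array([tx,ty,tz])-s['eef_pos']
    dx=D[0]*np.cos(y0)+D[1]*np.sin(y0); dy=D[0]*np.sin(y0)-D[1]*np.cos(y0)
    t=0 if yaw is None else -((np.radians(yaw)-y0+np.pi/2)%np.pi-np.pi/2)
    print('tool move',np.round([dx,dy,-D[2]],4),'turn',round(t,4),'| tcp',np.round(s['eef_pos'],4),'yaw',round(np.degrees(y0),2),'t',s['time_s'],'q7',round(s['q'][6],1))
E
python3 - <<'E'
from h import *
p,d,P=cloud("top",cv2.imread("pics/top0.png"),np.load("pics/top0.npy"),arm.camera_model("top"))
print('bench z',P[200,220],P[330,300])
for c in ('red','yellow','green','blue'):
    for b in blobs(p,c,60):
        q=P[b]; q=q[np.isfinite(q).all(1)]; xy=q[:,:2].astype(np.float32)
        (cx,cy),(w,h),a=cv2.minAreaRect(xy)
        print(c,b.sum(),np.round([cx,cy],3),'size',np.round([w,h],3),round(a,1),'zmax',round(np.percentile(q[:,2],98),3))
print(arm.camera_model("wrist"))
E
```

```text
bench z [ 0.62277331  0.13968272 -0.00107572] [ 0.28337643 -0.0849968  -0.00477906]
red 251 [0.639 0.16 ] size [0.576 0.08 ] 47.3 zmax 0.014
red 360 [0.65  0.125] size [0.054 0.053] 44.8 zmax 0.074
red 357 [ 0.505 -0.231] size [0.101 0.439] 10.6 zmax 0.013
red 309 [0.46  0.058] size [0.178 0.06 ] 42.6 zmax 0.06
yellow 263 [0.75  0.033] size [0.026 0.073] 35.0 zmax 0.045
yellow 447 [ 0.566 -0.058] size [0.046 0.307] 86.1 zmax 0.059
yellow 783 [0.525 0.334] size [0.748 0.058] 68.5 zmax 0.143
yellow 456 [0.421 0.171] size [0.099 0.378] 13.0 zmax 0.013
yellow 271 [0.379 0.038] size [0.031 0.141] 41.7 zmax 0.046
green 328 [ 0.531 -0.171] size [0.074 0.366] 50.0 zmax 0.013
green 464 [ 0.485 -0.061] size [0.043 0.105] 67.7 zmax 0.059
blue 396 [0.511 0.174] size [0.429 0.102] 50.8 zmax 0.013
blue 673 [ 0.434 -0.165] size [0.261 0.113] 74.4 zmax 0.059
{'camera_matrix': array([[366.88548137,   0.        , 273.99346597],
       [  0.        , 366.88548137, 210.35354621],
       [  0.        ,   0.        ,   1.        ]]), 'eye': array([ 0.29097155, -0.58569006,  0.37333705]), 'rotation': array([-17.18390578,   0.10345191, -70.206825  ])}
```

Request:
servo_tool --pt "0 0 -0.02 0.115" --pt "0 0 -0.02 0.115" --pt "0 0 0 0.115" --pt "0.02 -0.035 0 0" --pt "0.02 -0.035 0 0" --pt "0.02 -0.035 0 0" --pt "0.02 -0.035 0 0" --pt "0.02 -0.035 0 0" --pt "0.02 -0.035 0 0" --pt "0.02 -0.035 0 0"

```text
time_s: 0.93
eef_pos: [0.3605, -0.3644, 0.2931]
orientation: [-180.0, 0.0, 0.0]
ft_force: [0.5, -0.6, -0.7]
gripper_width: 0.0855
grip_force: 0.0
```

Request:
servo_tool --pt "0.02 -0.035 0 0" --pt "0.02 -0.035 0 0" --pt "0.02 -0.035 0 0" --pt "0.02 -0.035 0 0" --pt "0.02 -0.035 0 0" --pt "0.01 -0.025 0 0" --pt "0 0 0 0" --pt "0 0 0 0"

```text
time_s: 1.6
eef_pos: [0.4702, -0.1647, 0.293]
orientation: [-180.0, 0.0, 0.3]
ft_force: [-0.2, -0.6, 0.2]
gripper_width: 0.0855
grip_force: 0.0
```

Run:
```python
from h import *
import pickle
m=arm.camera_model("wrist"); s=arm.state(); ps=[arm.read_camera("wrist") for _ in range(4)]
d=np.stack([x[1] for x in ps]); d=np.where(d>0,d,np.nan); d=np.nanmedian(d,0)
pickle.dump((ps[0][0],d,m),open('v1.pkl','wb')); cv2.imwrite("pics/w1.png",cv2.resize(ps[0][0],(800,600)))
print(s['eef_pos'],s['orientation'],s['time_s'],m['eye'],np.isnan(d).sum())
rows(0.47,0.12,0.27,0)
```

```text
[ 0.47021852 -0.16469722  0.2929888 ] [-1.79977550e+02  3.80753557e-02  2.69304978e-01] 1.6 [ 0.54554496 -0.164419    0.41379725] 0
tool move [ 0.0003 -0.2879  0.0231] turn -0.0019 | tcp [ 0.4692 -0.1679  0.2931] yaw -0.11 t 1.8 q7 -78.3
```

View pics/w1.png

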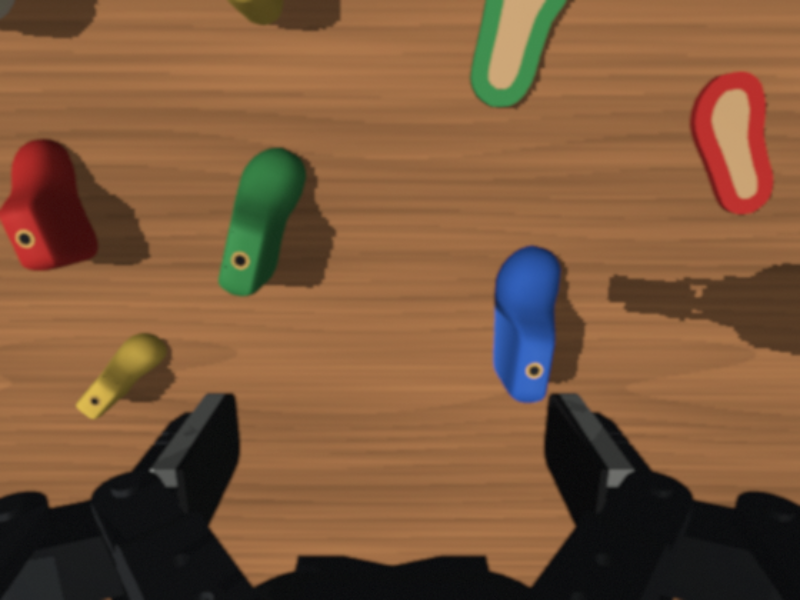

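The wrist view shows the red last (45,205), green last (262,220), blue last (527,325) and red sole (735,143). The green sole is cut off at the top edge, so I'll move forward for another view.

Request:
servo_tool --pt "0.03 -0.02 0 0" --pt "0.03 -0.02 0 0" --pt "0.03 -0.02 0 0" --pt "0.01 0 0 0" --pt "0 0 0 0" --pt "0 0 0 0"

```text
time_s: 2.3
eef_pos: [0.5694, -0.1076, 0.2928]
orientation: [180.0, 0.1, -0.0]
ft_force: [0.5, -0.2, 0.1]
gripper_width: 0.0853
grip_force: 0.0
```

```bash
cat >> h.py <<'E'
import pickle
def grab(fn):
    m=arm.camera_model("wrist"); ps=[arm.read_camera("wrist") for _ in range(4)]; m2=arm.camera_model("wrist")
    print('drift',np.abs(m['eye']-m2['eye']).max())
    d=np.stack([x[1] for x in ps]); d=np.nanmedian(np.where(d>0,d,np.nan),0)
    pickle.dump((ps[-1][0],d,m2),open(fn+'.pkl','wb')); return ps[-1][0]
E
python3 - <<'E'
from h import *
p=grab('v2');rows(.53,.14,.29,0)
E
```

```text
drift 0.0006528089022365124
tool move [-0.0392 -0.2476  0.0033] turn -0.0014 | tcp [ 0.5689 -0.1076  0.2933] yaw -0.08 t 2.5 q7 -88.1
```

Request:
servo_tool --pt "-0.01 -0.035 0 0" --pt "-0.01 -0.035 0 0" --pt "-0.01 -0.035 0 0" --pt "-0.01 -0.035 0 0" --pt "0 -0.035 0 0" --pt "0 -0.035 0 0" --pt "0 -0.035 0 0" --pt "0 0 0 0" --pt "0 0 0 0" --pt "0 0 0 0"

```text
time_s: 3.33
eef_pos: [0.5296, 0.1375, 0.2933]
orientation: [179.9, 0.0, -0.0]
ft_force: [-0.6, -1.2, -0.5]
gripper_width: 0.0854
grip_force: 0.0
```

Run:
```python
from h import *
p3=grab('v3');rows(.53,.14,.29,0)
p2=pickle.load(open('v2.pkl','rb'))[0]
cv2.imwrite('pics/w23.png',cv2.resize(np.hstack([p3,p2]),(800,300),interpolation=cv2.INTER_AREA))
for v in ('v1','v2','v3'):
    p,d,m=pickle.load(open(v+'.pkl','rb')); _,_,P=cloud('wrist',p,d,m)
    print(v)
    for c in ('red','yellow','green','blue'):
        for b in blobs(p,c,300):
            q=P[b]; q=q[(q[:,2]>-.02)&(q[:,2]<.09)]
            if len(q)<100: continue
            (cx,cy),(w,h),a=cv2.minAreaRect(q[:,:2].astype(np.float32)); r,cc=np.nonzero(b)
            print(c,b.sum(),np.round([cx,cy],4),'size',np.round([w,h],4),round(a,1),'zmax',round(np.percentile(q[:,2],98),4),'px',cc.min(),cc.max(),r.min(),r.max())
```

```text
drift 0.0005656411909995274
tool move [ 0.0001 -0.003   0.0033] turn -0.0018 | tcp [0.5299 0.137  0.2933] yaw -0.11 t 3.5333 q7 -115.4
v1
red 2581 [ 0.5397 -0.4201] size [0.1073 0.0579] 18.1 zmax 0.0088 px 484 540 50 149
red 4098 [0.4977 0.0903] size [0.0917 0.03  ] 9.8 zmax 0.0567 px 0 67 98 188
yellow 415 [ 0.6289 -0.077 ] size [0.0089 0.0246] 29.8 zmax 0.0484 px 161 197 0 15
yellow 1442 [0.3574 0.0589] size [0.029  0.0729] 46.2 zmax 0.0422 px 54 115 234 292
green 451 [ 0.4813 -0.0765] size [0.0112 0.0916] 68.5 zmax 0.0472 px 177 211 118 201
blue 3720 [ 0.3959 -0.2749] size [0.137  0.0529] 1.8 zmax 0.0565 px 347 390 173 280
v2
red 2804 [0.6496 0.117 ] size [0.0397 0.0548] 77.6 zmax 0.0706 px 0 51 56 120
red 1541 [ 0.5398 -0.4117] size [0.1046 0.0431] 13.9 zmax 0.0093 px 518 559 146 231
red 3238 [0.5001 0.0928] size [0.0894 0.0332] 9.7 zmax 0.0569 px 74 127 189 276
yellow 3288 [ 0.6744 -0.0667] size [0.0973 0.0389] 0.8 zmax 0.0571 px 212 254 13 116
blue 1050 [ 0.4469 -0.2739] size [0.0428 0.0362] 71.9 zmax 0.0301 px 389 430 252 293
v3
red 3564 [0.6504 0.1216] size [0.0623 0.0551] 84.1 zmax 0.0702 px 255 319 6 75
red 2404 [0.4994 0.0967] size [0.089  0.0386] 9.3 zmax 0.0566 px 290 335 155 243
yellow 4310 [ 0.6658 -0.0816] size [0.0774 0.065 ] 12.1 zmax 0.0565 px 454 518 0 78
yellow 1079 [0.4018 0.3218] size [0.0523 0.1007] 35.3 zmax 0.0091 px 107 159 240 308
yellow 1574 [0.3626 0.0604] size [0.0283 0.0697] 41.9 zmax 0.042 px 313 361 280 337
green 788 [ 0.4871 -0.0606] size [0.031 0.039] 3.9 zmax 0.0548 px 429 477 192 228
blue 2814 [0.6122 0.304 ] size [0.127 0.058] 4.1 zmax 0.0091 px 81 150 24 150
```

View pics/w23.png

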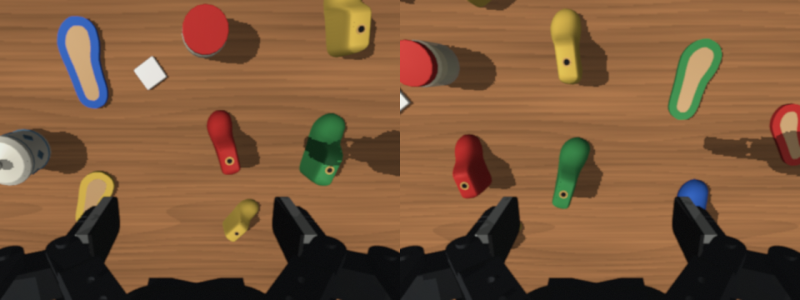

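```bash
cat > fit.py <<'E'
from h import *
L=dict(red=(96,42,-68.5),yellow=(104,45,-74.5),green=(112,48,-80),blue=(120,51,-86))
def load(v):
    p,d,m=pickle.load(open(v+'.pkl','rb')); return cloud('wrist',p,d,m)
def seg(P,px,lo,hi):
    """connected component in height band containing pixel px"""
    M=((P[...,2]>lo)&(P[...,2]<hi)).astype(np.uint8); M=cv2.medianBlur(M,3)
    n,l=cv2.connectedComponents(M); return l==l[px[1],px[0]] if l[px[1],px[0]] else M<0
E
python3 - <<'E'
from fit import *
for v in('v1','v2','v3'):
    p,d,P=load(v); z=P[...,2]; b=(np.abs(z)<.004); print(v,'bench',np.median(z[b]),z[b].std())
lastpx=dict(red=('v3',(314,225)),yellow=('v2',(233,75)),green=('v2',(238,255)),blue=('v1',(369,240)))
solepx=dict(red=('v1',(513,70)),yellow=('v3',(113,260)),green=('v2',(432,78)),blue=('v3',(85,60)))
for c,(v,px) in lastpx.items():
    p,d,P=load(v); M=seg(P,px,.006,.08); q=P[M]*1000
    t=q[q[:,2]>54]; print(c,M.sum(),len(t),'z98',np.percentile(q[:,2],98)); 
    print('  all',cv2.minAreaRect(q[:,:2].astype(np.float32)),'\n  comb',cv2.minAreaRect(t[:,:2].astype(np.float32)))
for c,(v,px) in solepx.items():
    p,d,P=load(v); r=P[px[1]-8:px[1]+9,px[0]-8:px[0]+9,2]; print(c,'sole z',np.median(r),r.std())
    M=seg(P,px,.004,.013); print(M.sum(),cv2.minAreaRect(P[M][:,:2].astype(np.float32)*1000))
p,d,P=load('v2');h=cv2.cvtColor(p,cv2.COLOR_BGR2HSV);print(h[255,236],h[60:120:8,446])
E
```

```text
v1 bench 0.0003081643097055109 0.000490349920546136
v2 bench 0.0006844084913948945 0.0004595097824512836
v3 bench 0.0003373279968021947 0.0004693543000377899
red 2674 880 z98 56.821627150218006
  all ((493.1533203125, 95.286376953125), (101.67015838623047, 39.597434997558594), 10.987619400024414) 
  comb ((479.06890869140625, 89.18328094482422), (42.30229568481445, 25.586566925048828), 15.154230117797852)
yellow 3642 1383 z98 57.289415080784345
  all ((674.052001953125, -64.40910339355469), (101.32857513427734, 43.088687896728516), 0.352445513010025) 
  comb ((653.3082885742188, -69.68712615966797), (47.01347351074219, 25.687278747558594), 5.6685919761657715)
green 3096 951 z98 57.0992093947116
  all ((482.0169372558594, -59.397064208984375), (45.28032684326172, 120.93418884277344), 68.45262908935547) 
  comb ((464.81683349609375, -58.15645217895508), (25.594385147094727, 50.39228439331055), 73.48910522460938)
blue 4049 972 z98 56.63995729129874
  all ((402.4918518066406, -268.64556884765625), (50.04523849487305, 124.93177032470703), 85.04029083251953) 
  comb ((382.52471923828125, -
[... 164 characters left out ...]
6.2308044433594), (106.19825744628906, 53.61944580078125), 17.98674774169922)
yellow sole z 0.007814316828915924 0.0037982125838252373
2065 ((442.3623046875, 271.18804931640625), (51.446144104003906, 238.97850036621094), 38.407596588134766)
green sole z 0.008637535087532733 0.00044534754940835027
5120 ((628.1145629882812, -250.75665283203125), (56.691795349121094, 122.04023742675781), 70.51471710205078)
blue sole z 0.00810971558523238 0.0029543096383258076
6075 ((611.9182739257812, 303.4842834472656), (130.08399963378906, 61.31951141357422), 8.27099323272705)
[ 66 142 129] [[ 14 141 137]
 [ 66 145 141]
 [ 66 143 141]
 [ 66 141 141]
 [ 35 106  94]
 [ 14 144 152]
 [ 13 144 163]
 [ 13 143 155]]
```

```bash
cat >> fit.py <<'E'
lastpx=dict(red=('v3',(314,225)),yellow=('v2',(233,75)),green=('v2',(238,255)),blue=('v1',(369,240)))
ang0=dict(red=15.2,yellow=5.7,green=-16.5,blue=-3.3)
def lastframe(c):
    v,px=lastpx[c]; p,d,P=load(v); q=P[seg(P,px,.006,.08)]*1000; t=q[q[:,2]>54][:,:2]
    def rot(a): a=np.radians(a); return np.array([[np.cos(a),np.sin(a)],[-np.sin(a),np.cos(a)]])
    best=min(np.arange(ang0[c]-8,ang0[c]+8,.25),key=lambda a:np.ptp(np.percentile(t@rot(a)[1],[2,98])))
    A=rot(best); y0=np.mean(np.percentile(t@A[1],[1,99])); X=q[:,:2]@A[0]; Y=q[:,:2]@A[1]-y0
    lo,hi=np.percentile(X,[.1,99.9]); return best,A,y0,X,Y,q[:,2],lo,hi
E
python3 - <<'E'
from fit import *
for c,(Ln,W,cc) in L.items():
    a,A,y0,X,Y,Z,lo,hi=lastframe(c); tx=X[Z>54]
    print(c,'ang',a,'len',round(hi-lo,1),Ln,'comb top from heel',np.round(np.percentile(tx,[1,99])-lo,1),'combw',np.round(np.ptp(np.percentile(Y[Z>54],[1,99])),1))
    f=(X-hi)/(hi-lo); 
    for lo_,nm in((-1,'all'),):
        print([ (round(np.percentile(Y[(np.abs(f-s)<.02)],1)/W,2),round(np.percentile(Y[(np.abs(f-s)<.02)],99)/W,2)) for s in (-.95,-.85,-.7,-.55,-.4,-.3,-.2,-.1,-.04)])
E
```

```text
red ang 14.7 len 92.6 96 comb top from heel [ 7.  47.1] combw 24.5
[(np.float64(-0.25), np.float64(0.23)), (np.float64(-0.33), np.float64(0.34)), (np.float64(-0.32), np.float64(0.37)), (np.float64(-0.31), np.float64(0.4)), (np.float64(-0.35), np.float64(0.42)), (np.float64(-0.43), np.float64(0.46)), (np.float64(-0.46), np.float64(0.46)), (np.float64(-0.43), np.float64(0.35)), (np.float64(-0.35), np.float64(0.24))]
yellow ang 6.2 len 100.1 104 comb top from heel [ 7.  51.5] combw 24.6
[(np.float64(-0.3), np.float64(0.27)), (np.float64(-0.34), np.float64(0.3)), (np.float64(-0.33), np.float64(0.29)), (np.float64(-0.33), np.float64(0.34)), (np.float64(-0.39), np.float64(0.38)), (np.float64(-0.44), np.float64(0.44)), (np.float64(-0.47), np.float64(0.45)), (np.float64(-0.44), np.float64(0.35)), (np.float64(-0.34), np.float64(0.2))]
green ang -16.75 len 118.0 112 comb top from heel [17.4 65.5] combw 24.7
[(np.float64(0.28), np.float64(0.28)), (np.float64(-0.22), np.float64(0.3)), (np.float64(-0.3), np.float64(0.34)), (np.float64(-0.3), np.float64(0.39)), (np.float64(-0.31), np.float64(0.35)), (np.float64(-0.39), np.float64(0.46)), (np.float64(-0.45), np.float64(0.47)), (np.float64(-0.44), np.float64(0.38)), (np.float64(-0.36), np.float64(0.26))]
blue ang -3.0500000000000007 len 121.8 120 comb top from heel [15.3 64.8] combw 23.7
[(np.float64(-0.45), np.float64(0.22)), (np.float64(-0.43), np.float64(0.33)), (np.float64(-0.43), np.float64(0.36)), (np.float64(-0.45), np.float64(0.38)), (np.float64(-0.43), np.float64(0.43)), (np.float64(-0.47), np.float64(0.47)), (np.float64(-0.49), np.float64(0.45)), (np.float64(-0.41), np.float64(0.36)), (np.float64(-0.35), np.float64(0.24))]
```

```bash
cat >> fit.py <<'E'
solepx=dict(red=('v1',(513,70)),yellow=('v4',(113,260)),green=('v2',(432,78)),blue=('v3',(85,60)))
sole0=dict(red=(542,-416,18),yellow=(425,300,-25),green=(628,-251,-19.5),blue=(612,303.5,8.3))
def solemask(c):
    """ortho raster (0.25mm) of last-size outline: sole footprint eroded 5 mm; returns points mm (N,2)"""
    v,px=solepx[c]; p,d,P=load(v); M=seg(P,px,.004,.0125); ys,xs=np.nonzero(M)
    # subpixel: upsample height image around the object
    r0,r1,c0,c1=max(ys.min()-4,0),ys.max()+5,max(xs.min()-4,0),xs.max()+5
    Q=P[r0:r1,c0:c1]; k=6; S=np.dstack([cv2.resize(np.ascontiguousarray(Q[...,i]),None,fx=k,fy=k,interpolation=cv2.INTER_LINEAR) for i in range(3)])
    m=(cv2.resize(M[r0:r1,c0:c1].astype(np.float32),None,fx=k,fy=k)>.5)
    cn=max(cv2.findContours(m.astype(np.uint8),0,2)[0],key=len)[:,0]
    # outline at z=8 mm: project rays on plane of sole top
    z8=np.median(S[m][:,2]); m_=pickle.load(open(v+'.pkl','rb'))[2]; e=m_['eye']; r=S[cn[:,1],cn[:,0]]-e
    C=(e+r*((z8-e[2])/r[:,2])[:,None])[:,:2]*1000
    o=C.min(0)-10; im=np.zeros((800,800),np.uint8); cv2.fillPoly(im,[np.round((C-o)*4).astype(np.int32)],1)
    im=cv2.erode(im,cv2.getStructuringElement(cv2.MORPH_ELLIPSE,(41,41))); yy,xx=np.nonzero(im); return np.c_[xx,yy]/4+o, C
st=np.array([-.95,-.85,-.7,-.55,-.4,-.3,-.2,-.1,-.04])
def prof(N,a,W):
    a=np.radians(a); X=N@[np.cos(a),np.sin(a)]; Y=N@[-np.sin(a),np.cos(a)]; f=(X-X.max())/np.ptp(X)
    return np.array([[Y[np.abs(f-s)<.004].min(),Y[np.abs(f-s)<.004].max()] for s in st]),X.max(),X.min(),np.ptp(Y)
E
python3 - <<'E'
from fit import *
for c in('red','green','blue'):
    N,C=solemask(c); Ln,W,_=L[c]
    for da in (0,2,4,6):
        pr,x1,x0,w=prof(N,sole0[c][2]+da,W); ce=pr.mean(1); y0=ce[1:3].mean()
        print(c,sole0[c][2]+da,'len',round(x1-x0,1),Ln,'w',round(w,1),W,'L',np.round((pr[:,1]-y0)/W,2),'R',np.round((pr[:,0]-y0)/W,2))
E
```

```text
red 18 len 95.2 96 w 42.8 42 L [0.23 0.35 0.41 0.48 0.56 0.6  0.59 0.49 0.37] R [-0.34 -0.38 -0.37 -0.32 -0.34 -0.37 -0.39 -0.35 -0.25]
red 20 len 95.5 96 w 42.9 42 L [0.24 0.35 0.4  0.46 0.53 0.56 0.55 0.45 0.32] R [-0.32 -0.38 -0.37 -0.33 -0.37 -0.4  -0.44 -0.39 -0.28]
red 22 len 95.7 96 w 43.1 42 L [0.25 0.35 0.4  0.44 0.5  0.52 0.52 0.4  0.27] R [-0.31 -0.37 -0.38 -0.34 -0.42 -0.45 -0.48 -0.43 -0.3 ]
red 24 len 95.8 96 w 43.2 42 L [0.23 0.36 0.39 0.43 0.47 0.49 0.48 0.36 0.23] R [-0.3  -0.36 -0.38 -0.36 -0.45 -0.5  -0.51 -0.48 -0.35]
green -19.5 len 111.8 112 w 47.4 48 L [0.24 0.35 0.39 0.46 0.53 0.55 0.54 0.41 0.27] R [-0.29 -0.38 -0.36 -0.33 -0.36 -0.42 -0.43 -0.39 -0.3 ]
green -17.5 len 111.9 112 w 47.6 48 L [0.24 0.35 0.39 0.43 0.49 0.51 0.49 0.37 0.22] R [-0.29 -0.37 -0.37 -0.35 -0.39 -0.46 -0.47 -0.44 -0.34]
green -15.5 len 111.9 112 w 48.1 48 L [0.25 0.36 0.38 0.41 0.46 0.48 0.44 0.33 0.17] R [-0.29 -0.37 -0.37 -0.37 -0.43 -0.5  -0.52 -0.49 -0.38]
green -13.5 len 111.8 112 w 48.5 48 L [0.25 0.36 0.38 0.39 0.42 0.44 0.41 0.29 0.13] R [-0.28 -0.36 -0.37 -0.38 -0.47 -0.54 -0.57 -0.54 -0.42]
blue 8.3 len 120.1 120 w 51.1 51 L [0.27 0.35 0.39 0.43 0.49 0.51 0.51 0.38 0.25] R [-0.27 -0.37 -0.37 -0.35 -0.41 -0.47 -0.48 -0.43 -0.32]
blue 10.3 len 120.1 120 w 51.3 51 L [0.27 0.35 0.38 0.41 0.46 0.47 0.46 0.33 0.2 ] R [-0.26 -0.37 -0.37 -0.37 -0.44 -0.52 -0.52 -0.48 -0.36]
blue 12.3 len 119.9 120 w 51.8 51 L [0.27 0.36 0.38 0.39 0.43 0.44 0.41 0.29 0.15] R [-0.25 -0.37 -0.38 -0.38 -0.48 -0.56 -0.57 -0.52 -0.4 ]
blue 14.3 len 119.6 120 w 52.4 51 L [0.28 0.37 0.38 0.37 0.4  0.4  0.37 0.24 0.1 ] R [-0.25 -0.36 -0.38 -0.4  -0.52 -0.6  -0.62 -0.57 -0.44]
```

Request:
servo_tool --pt "-0.016 -0.035 0 0" --pt "-0.016 -0.035 0 0" --pt "-0.016 -0.035 0 0" --pt "-0.016 -0.03 0 0" --pt "0 0 0 0" --pt "0 0 0 0" --pt "0 0 0 0"

```text
time_s: 4.12
eef_pos: [0.4662, 0.2725, 0.2932]
orientation: [179.9, -0.0, -0.0]
ft_force: [0.9, -0.5, -0.6]
gripper_width: 0.0854
grip_force: 0.0
```

Run:
```python
from h import *
p=grab('v4'); cv2.imwrite('pics/w4.png',p); rows(.479,.089,.1,15)
```

```text
drift 0.00040836872886240716
tool move [0.0129 0.1831 0.1932] turn -0.2638 | tcp [0.4664 0.2722 0.2932] yaw -0.11 t 4.3167 q7 -132.3
```

View pics/w4.png

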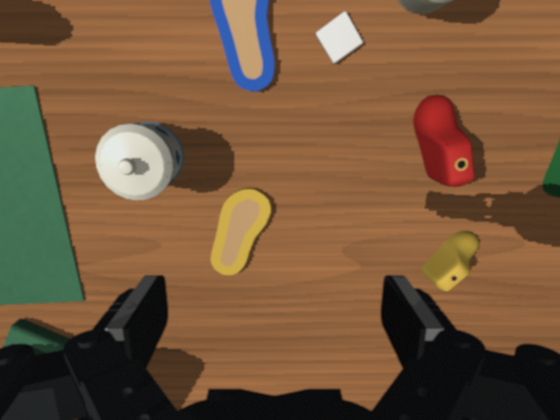

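The whole yellow sole is visible at (240,232), with the mug at (138,160). Next I compute all the grip and place poses.

```bash
cat > plan.py <<'E'
from fit import *
solepx['yellow']=('v4',(240,230))
G=dict(red=-61,yellow=-67,green=-72,blue=-77); CH=dict(red=86,yellow=94,green=101,blue=108)
def plan():
    out={}
    for c,(Ln,W,_) in L.items():
        a,A,y0,X,Y,Z,lo,hi=lastframe(c); t1=np.percentile(X[Z>54],1)+CH[c]; tip=(hi+t1)/2
        g=np.array([tip+G[c],y0])@A
        N,C=solemask(c); a0=sole0[c][2]
        def bal(b):
            pr,*_=prof(N,b,W); y=pr[1:3].mean(); return abs(pr[:,1].max()-y-(y-pr[:,0].min()))
        b=min(np.arange(a0-3,a0+9,.25),key=bal); pr,x1,x0,w=prof(N,b,W); y=pr[1:3].mean(); x=(x1+x0+Ln)/2+G[c]
        r=np.radians(b); s=np.array([x*np.cos(r)-y*np.sin(r),x*np.sin(r)+y*np.cos(r)])
        print(c,'GRIP',np.round(g,1),'yaw',a,'(tip est',round(hi-t1,1),') PLACE',np.round(s,1),'yaw',b,'len',round(x1-x0,1),'w',round(w,1))
E
python3 -c "
from plan import *
plan()
p,d,P=load('v4');q=P[seg(P,(138,160),.02,.12)];print('mug',cv2.minEnclosingCircle(q[q[:,2]>.06][:,:2].astype(np.float32)))
p,d,P=load('v3');q=P[seg(P,(287,40),.05,.12)];print('jar',cv2.minEnclosingCircle(q[:,:2].astype(np.float32)))"
```

```text
red GRIP [483.6  90.5] yaw 14.7 (tip est -0.4 ) PLACE [ 530.9 -421.4] yaw 23.5 len 95.8 w 43.2
yellow GRIP [657.7 -69.2] yaw 6.2 (tip est -0.9 ) PLACE [374.7 321.8] yaw -21.5 len 104.6 w 44.2
green GRIP [469.3 -59.5] yaw -16.75 (tip est -0.5 ) PLACE [ 612.3 -246.8] yaw -16.5 len 111.9 w 47.9
blue GRIP [ 388.3 -268.1] yaw -3.0500000000000007 (tip est -1.5 ) PLACE [595.5 299.1] yaw 9.3 len 120.1 w 51.1
mug ((0.48160213232040405, 0.4061043858528137), 0.037228718400001526)
jar ((0.649822473526001, 0.12600386142730713), 0.029744643718004227)
```

Request:
servo_tool --pt "0.003 0.03 0 0" --pt "0.003 0.03 0 0" --pt "0.003 0.03 0.02 0" --pt "0.003 0.03 0.03 0" --pt "0.003 0.03 0.03 0" --pt "0.002 0.032 0.03 0" --pt "0 0 0.03 -0.086" --pt "0 0 0.03 -0.086" --pt "0 0 0.02 -0.086" --pt "0 0 0 0"

```text
time_s: 5.15
eef_pos: [0.48, 0.0927, 0.1026]
orientation: [-180.0, 0.4, 14.9]
ft_force: [-0.7, -0.7, 0.1]
gripper_width: 0.0854
grip_force: 0.0
```

Run:
```python
from h import *
rows(.4836,.0905,.051,14.7)
p,_=arm.read_camera("wrist"); cv2.imwrite('pics/g1.png',p)
```

```text
tool move [0.0029 0.0031 0.0516] turn 0.0034 | tcp [0.48   0.0927 0.1026] yaw 14.89 t 5.15 q7 -105.2
```

View pics/g1.png

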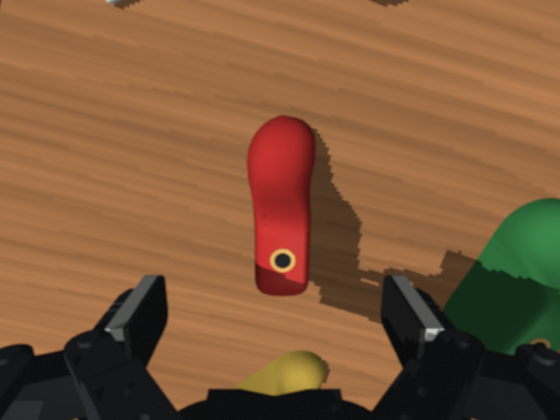

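Request:
servo_tool --pt "0.003 0.003 0.026 0" --pt "0 0 0.025 0" --pt "0 0 0 0" --pt "0 0 0 0"

```text
time_s: 5.53
eef_pos: [0.4864, 0.0923, 0.0559]
orientation: [180.0, 0.0, 14.7]
ft_force: [0.5, -0.7, 0.5]
gripper_width: 0.0852
grip_force: 0.0
```

Request:
servo_tool --pt "0 0 0 0" --pt "0 0 0 0" --pt "0 0 0 0" --pt "0 0 0 0" --pt "0 0 0 0" --pt "0 0 0 0" --pt "0 0 0 0" --pt "0 0 0 0" --grip 0.015 --newtons 50

```text
time_s: 6.2
eef_pos: [0.4867, 0.0924, 0.0559]
orientation: [180.0, -0.1, 14.8]
ft_force: [-1.3, 0.3, 8.0]
gripper_width: 0.0289
grip_force: 49.9
```

Run:
```python
from h import *
rows(.5309,-.4214,.15,23.5); s=arm.state(); print(s['gripper_width'],s['grip_force'],s['ft_force'],s['orientation'])
```

```text
tool move [-0.0887  0.508  -0.0941] turn -0.1514 | tcp [0.4867 0.0924 0.0559] yaw 14.82 t 6.2 q7 -107.4
0.02893859109897675 49.943827986717224 [-1.30771948  0.28479508  8.04967538] [ 1.79977857e+02 -5.77006547e-02  1.48229812e+01]
```

Request:
servo_tool --pt "0 0 -0.03 0" --pt "0 0 -0.035 -0.075" --pt "0 0 -0.035 -0.076" --pt "-0.0115 0.035 0 0" --pt "-0.0115 0.035 0 0" --pt "-0.0115 0.035 0 0" --pt "-0.0115 0.035 0 0" --pt "-0.0115 0.035 0 0" --pt "-0.0115 0.035 0 0" --pt "-0.0115 0.035 0 0"

```text
time_s: 7.03
eef_pos: [0.5095, -0.1662, 0.1552]
orientation: [-180.0, 0.0, 23.5]
ft_force: [1.2, 0.5, -0.7]
gripper_width: 0.029
grip_force: 50.1
```

Request:
servo_tool --pt "-0.0115 0.035 0 0" --pt "-0.0115 0.035 0 0" --pt "-0.0115 0.035 0 0" --pt "-0.0115 0.035 0 0" --pt "-0.0115 0.035 0 0" --pt "-0.0115 0.035 0 0" --pt "-0.0115 0.034 0 0" --pt "0 0 0 0" --pt "0 0 0 0" --pt "0 0 0 0"

```text
time_s: 7.87
eef_pos: [0.5331, -0.4194, 0.1546]
orientation: [-179.9, -0.0, 23.5]
ft_force: [0.0, 0.8, -1.2]
gripper_width: 0.0288
grip_force: 50.1
```

Run:
```python
from h import *
rows(.5341,-.42,.064,23.5); s=arm.state(); print(s['gripper_width'],s['grip_force'],s['ft_force'],s['orientation'])
p,_=arm.read_camera("wrist"); cv2.imwrite('pics/g2.png',p)
```

```text
tool move [0.0007 0.001  0.0906] turn -0.0004 | tcp [ 0.5331 -0.4194  0.1546] yaw 23.47 t 7.8667 q7 -41.7
0.028771614787458197 50.12804388999939 [ 0.02410562  0.81637699 -1.20011585] [-1.79909528e+02 -4.44922240e-04  2.34745658e+01]
```

View pics/g2.png

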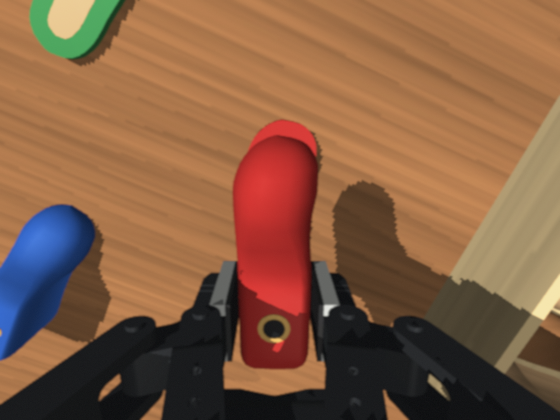

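The red last is held upright at (275,250), with the sole's toe showing beneath it at (285,140), in line. I'll lower it now.

Request:
servo_tool --pt "0.001 0.001 0.03 0" --pt "0 0 0.03 0" --pt "0 0 0.024 0" --pt "0 0 0.003 0" --pt "0 0 0.002 0" --pt "0 0 0.001 0" --pt "0 0 0 0"

```text
time_s: 8.5
eef_pos: [0.5356, -0.4207, 0.0666]
orientation: [179.9, -0.1, 23.5]
ft_force: [-0.8, 0.7, -0.6]
gripper_width: 0.0288
grip_force: 50.2
```

Request:
servo_tool --pt "-0.0011 0 0.0015 0" --pt "0 0 0.001 0" --pt "0 0 0.001 0" --pt "0 0 0 0"

```text
time_s: 8.83
eef_pos: [0.5342, -0.4218, 0.064]
orientation: [179.9, -0.0, 23.5]
ft_force: [-4.4, 1.7, 11.6]
gripper_width: 0.029
grip_force: 51.5
```

Request:
servo_tool --pt "0 -0.001 -0.0005 0" --pt "0 0 0 0" --pt "0 0 0 0" --pt "0 0 0 0" --grip 0.06

```text
time_s: 9.17
eef_pos: [0.5332, -0.4204, 0.0621]
orientation: [180.0, 0.0, 23.5]
ft_force: [-0.3, -0.9, 0.0]
gripper_width: 0.0601
grip_force: 0.0
```

Request:
servo_tool --pt "0 0 -0.02 0" --pt "0 0 -0.03 0" --pt "0 0 -0.035 0" --pt "0 0 -0.04 0" --pt "0 0 -0.04 0" --pt "0 0 -0.03 0" --pt "0 0 0 0" --pt "0 0 0 0"

```text
time_s: 9.83
eef_pos: [0.5342, -0.4209, 0.2593]
orientation: [179.8, -0.1, 23.5]
ft_force: [0.3, 0.8, 0.1]
gripper_width: 0.0599
grip_force: 0.0
```

Run:
```python
from h import *
p=grab('v5'); cv2.imwrite('pics/w5.png',p[:,130:430]); rows(.657,-.07,.2,186.2)
```

```text
drift 0.004608322340634852
tool move [ 0.2537 -0.2711  0.055 ] turn 0.3017 | tcp [ 0.5324 -0.4198  0.255 ] yaw 23.49 t 10.0333 q7 -40.1
```

View pics/w5.png

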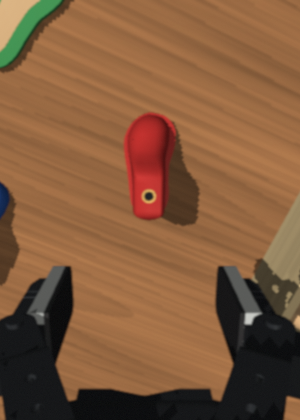

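The red last stands centred on its sole at (150,165), with an even red rim. The green last is next.

Request:
servo_tool --pt "0 0 0 0.117" --pt "0 0 0 0.117" --pt "0 0 0 0.117" --pt "0 0 0 0.117" --pt "0 0 0 0.117" --pt "0 0 0 0.117" --pt "-0.0164 -0.0327 0 0" --pt "-0.0164 -0.0327 0 0" --pt "-0.0164 -0.0327 0 0" --pt "-0.0164 -0.0327 0.01 0" --grip 0.085

```text
time_s: 10.87
eef_pos: [0.508, -0.2748, 0.2471]
orientation: [180.0, -0.0, -16.8]
ft_force: [1.1, 0.1, -0.6]
gripper_width: 0.0849
grip_force: 0.0
```

Request:
servo_tool --pt "-0.0164 -0.0327 0.02 0" --pt "-0.0164 -0.0327 0.03 0" --pt "-0.0164 -0.0327 0.03 0" --pt "-0.0164 -0.0327 0.03 0" --pt "-0.0164 -0.0327 0.03 0" --pt "-0.0164 -0.0327 0.02 0" --pt "0 0 0 0" --pt "0 0 0 0" --pt "0 0 0 0"

```text
time_s: 11.62
eef_pos: [0.4731, -0.0774, 0.1008]
orientation: [180.0, 0.1, -16.7]
ft_force: [-0.4, -1.3, 0.1]
gripper_width: 0.085
grip_force: 0.0
```

Run:
```python
from h import *
rows(.4693,-.0595,.053,-16.75)
```

```text
tool move [-0.0087 -0.016   0.0478] turn 0.0006 | tcp [ 0.4731 -0.0774  0.1008] yaw -16.71 t 11.6167 q7 -112.5
```

Request:
servo_tool --pt "-0.0087 -0.016 0 0" --pt "0 0 0.026 0" --pt "0 0 0.022 0" --pt "0 0 0.004 0" --pt "0 0 0 0" --pt "0 0 0 0"

```text
time_s: 12.12
eef_pos: [0.4702, -0.0604, 0.05]
orientation: [180.0, -0.0, -16.8]
ft_force: [-0.2, -0.4, 1.4]
gripper_width: 0.0848
grip_force: 0.0
```

Request:
servo_tool --pt "0 0 -0.004 0" --pt "0 0 0 0" --pt "0 0 0 0" --pt "0 0 0 0" --pt "0 0 0 0" --pt "0 0 0 0" --pt "0 0 0 0" --pt "0 0 0 0" --pt "0 0 0 0" --grip 0.015

```text
time_s: 12.87
eef_pos: [0.47, -0.0595, 0.054]
orientation: [180.0, -0.0, -16.7]
ft_force: [-1.7, -0.3, 7.0]
gripper_width: 0.0293
grip_force: 49.2
```

```bash
cat >> h.py <<'E'
def place(gx,gy,gyaw,sx,sy,syaw,flip=0):
    """after closing: axial offset of actual grip from planned, then TCP target over the sole"""
    s=arm.state(); t=s['eef_pos']; a=np.radians(gyaw); off=(t[0]-gx)*np.cos(a)+(t[1]-gy)*np.sin(a); b=np.radians(syaw)
    T=(sx+off*np.cos(b),sy+off*np.sin(b)); y=np.radians(syaw+flip); D=np.array(T)-t[:2]
    print('off',round(off*1000,1),'lateral',round(1000*(-(t[0]-gx)*np.sin(a)+(t[1]-gy)*np.cos(a)),1),'target',np.round(T,4),'z',round(t[2]+.008,4),'yaw now',s['orientation'][2],'ft',s['ft_force'],s['gripper_width'])
    print('after turn to',syaw+flip,': dx,dy',np.round([D[0]*np.cos(y)+D[1]*np.sin(y),D[0]*np.sin(y)-D[1]*np.cos(y)],4)); rows(*T,t[2]+.008,syaw)
E
python3 - <<'E'
from h import *
place(.4693,-.0595,-16.75,.6123,-.2468,-16.5)
E
```

```text
off 0.7 lateral 0.2 target [ 0.613 -0.247] z 0.062 yaw now -16.74383037489134 ft [-1.66489136 -0.26006123  6.97587054] 0.029253948833351424
after turn to -16.5 : dx,dy [0.1903 0.1392]
tool move [ 0.1909  0.1384 -0.008 ] turn -0.0043 | tcp [ 0.47   -0.0595  0.054 ] yaw -16.74 t 12.8667 q7 -116.5
```

Request:
servo_tool --pt "0 0 -0.025 0" --pt "0 0 -0.035 0" --pt "0.0273 0.0198 0 0" --pt "0.0273 0.0198 0 0" --pt "0.0273 0.0198 0 0" --pt "0.0273 0.0198 0 0" --pt "0.0273 0.0198 0 0" --pt "0.0273 0.0198 0 0" --pt "0.0271 0.0196 0 -0.004" --pt "0 0 0 0"

```text
time_s: 13.7
eef_pos: [0.6148, -0.2543, 0.1133]
orientation: [179.8, -0.3, -16.8]
ft_force: [-0.2, -0.4, -1.6]
gripper_width: 0.0292
grip_force: 50.8
```

Request:
servo_tool --pt "0 0 0 0" --pt "0 0 0 0"

```text
time_s: 13.87
eef_pos: [0.6117, -0.2459, 0.1125]
orientation: [-180.0, 0.1, -16.5]
ft_force: [-0.6, 0.1, -2.9]
gripper_width: 0.0285
grip_force: 50.7
```

Run:
```python
from h import *
rows(.613,-.247,.062,-16.5)
```

```text
tool move [0.0015 0.0007 0.0505] turn -0.0 | tcp [ 0.6117 -0.2459  0.1125] yaw -16.5 t 13.8667 q7 -96.0
```

Request:
servo_tool --pt "0.001 0.0007 0.025 0" --pt "0 0 0.02 0" --pt "0 0 0.003 0" --pt "0 0 0 0" --pt "0 0 0 0"

```text
time_s: 14.28
eef_pos: [0.6136, -0.2469, 0.0661]
orientation: [-180.0, -0.0, -16.5]
ft_force: [-0.0, 0.1, -1.5]
gripper_width: 0.029
grip_force: 50.8
```

Request:
servo_tool --pt "-0.0005 0 0.0025 0" --pt "0 0 0.0015 0" --pt "0 0 0 0" --pt "0 0 0 0"

```text
time_s: 14.62
eef_pos: [0.6134, -0.2477, 0.0621]
orientation: [-180.0, -0.1, -16.5]
ft_force: [-0.0, -0.0, 1.4]
gripper_width: 0.0288
grip_force: 51.1
```

Request:
servo_tool --pt "0 0 0.0005 0" --pt "0 0 0 0" --pt "0 0 0 0" --pt "0 0 0 0" --grip 0.06

```text
time_s: 14.95
eef_pos: [0.613, -0.2477, 0.0609]
orientation: [180.0, -0.0, -16.5]
ft_force: [-0.1, -0.3, -0.9]
gripper_width: 0.0598
grip_force: 0.0
```

Request:
servo_tool --pt "0 0 -0.025 0" --pt "0 0 -0.035 0" --pt "0 0 -0.035 0" --pt "0 0 -0.035 -0.078" --pt "0 0 0 -0.078" --pt "0 0 0 -0.078" --pt "0 0 0 0" --pt "0 0 0 0"

```text
time_s: 15.62
eef_pos: [0.6126, -0.2477, 0.1907]
orientation: [-180.0, 0.0, -3.2]
ft_force: [-0.2, 0.9, -0.3]
gripper_width: 0.0596
grip_force: 0.0
```

Run:
```python
from h import *
grab('v6')
rows(.3883,-.2681,.10,-3.05)
```

```text
drift 0.0003620163975019408
tool move [-0.2229  0.033   0.0903] turn -0.0021 | tcp [ 0.6127 -0.2475  0.1903] yaw -3.17 t 15.8167 q7 -83.2
```

Request:
servo_tool --pt "-0.028 0.0042 0 0" --pt "-0.028 0.0042 0 0" --pt "-0.028 0.0042 0 0" --pt "-0.028 0.0042 0.015 0" --pt "-0.028 0.0042 0.025 0" --pt "-0.028 0.0042 0.025 0" --pt "-0.028 0.0042 0.025 -0.002" --pt "-0.0269 0.0036 0 0" --pt "0 0 0 0" --pt "0 0 0 0" --grip 0.085

```text
time_s: 16.65
eef_pos: [0.3871, -0.2688, 0.1005]
orientation: [-180.0, 0.1, -3.1]
ft_force: [-0.2, -0.2, 1.2]
gripper_width: 0.0854
grip_force: 0.0
```

Run:
```python
from h import *
rows(.3883,-.2681,.054,-3.05)
# verify comb centre of blue from the top of the earlier view
```

```text
tool move [ 0.0011 -0.0008  0.0465] turn -0.0015 | tcp [ 0.3871 -0.2688  0.1005] yaw -3.14 t 16.65 q7 -75.4
```

Request:
servo_tool --pt "0 -0.0008 0.025 0" --pt "0 0 0.02 0" --pt "0 0 0.002 0" --pt "0 0 0 0" --pt "0 0 0 0"

```text
time_s: 17.07
eef_pos: [0.3899, -0.2679, 0.0546]
orientation: [180.0, -0.1, -3.0]
ft_force: [0.8, -0.1, -0.1]
gripper_width: 0.0851
grip_force: 0.0
```

Request:
servo_tool --pt "0 0 0 0" --pt "0 0 0 0" --pt "0 0 0 0" --pt "0 0 0 0" --pt "0 0 0 0" --pt "0 0 0 0" --pt "0 0 0 0" --pt "0 0 0 0" --grip 0.015

```text
time_s: 17.73
eef_pos: [0.3889, -0.2683, 0.0545]
orientation: [180.0, -0.0, -3.0]
ft_force: [-0.6, 0.4, 6.3]
gripper_width: 0.0293
grip_force: 49.6
```

Run:
```python
from h import *
place(.3883,-.2681,-3.05,.5955,.2991,9.3)
```

```text
off 0.7 lateral -0.1 target [0.5961 0.2992] z 0.0625 yaw now -3.0179057294281706 ft [-0.61083182  0.42562201  6.264609  ] 0.02930743679116195
after turn to 9.3 : dx,dy [ 0.2962 -0.5265]
tool move [ 0.177  -0.5776 -0.008 ] turn -0.215 | tcp [ 0.3889 -0.2683  0.0545] yaw -3.02 t 17.7333 q7 -77.6
```

Request:
servo_tool --pt "0 0 -0.025 0" --pt "0 0 -0.035 -0.071" --pt "0 0 -0.035 -0.072" --pt "0 0 -0.03 -0.072" --pt "0.0174 -0.031 0 0" --pt "0.0174 -0.031 0 0" --pt "0.0174 -0.031 0 0" --pt "0.0174 -0.031 0 0" --pt "0.0174 -0.031 0 0" --pt "0.0174 -0.031 0 0"

```text
time_s: 18.57
eef_pos: [0.4612, -0.0658, 0.1788]
orientation: [180.0, 0.0, 9.3]
ft_force: [0.4, 0.0, -2.4]
gripper_width: 0.0288
grip_force: 50.4
```

Request:
servo_tool --pt "0.0174 -0.031 0 0" --pt "0.0174 -0.031 0 0" --pt "0.0174 -0.031 0 0" --pt "0.0174 -0.031 0 0" --pt "0.0174 -0.031 0 0" --pt "0.0174 -0.031 0 0" --pt "0.0174 -0.031 0 0" --pt "0.0174 -0.031 0 0" --pt "0.0174 -0.031 0 0" --pt "0.0174 -0.031 0 0"

```text
time_s: 19.4
eef_pos: [0.5827, 0.268, 0.1783]
orientation: [180.0, 0.1, 9.3]
ft_force: [0.4, -0.7, -2.2]
gripper_width: 0.0294
grip_force: 50.4
```

Request:
servo_tool --pt "0.0174 -0.031 0 0" --pt "0 0 0 0" --pt "0 0 0 0" --pt "0 0 0 0"

```text
time_s: 19.73
eef_pos: [0.5945, 0.2992, 0.178]
orientation: [179.9, 0.1, 9.3]
ft_force: [0.3, -1.5, -2.8]
gripper_width: 0.0288
grip_force: 50.5
```

Run:
```python
from h import *
rows(.5961,.2992,.0625,9.3)
```

```text
tool move [0.0016 0.0003 0.1155] turn 0.0005 | tcp [0.5945 0.2992 0.178 ] yaw 9.33 t 19.7333 q7 -124.9
```

Request:
servo_tool --pt "0.001 0 0.035 0" --pt "0 0 0.035 0" --pt "0 0 0.03 0" --pt "0 0 0.01 0" --pt "0 0 0.002 0" --pt "0 0 0 0" --pt "0 0 0 0"

```text
time_s: 20.32
eef_pos: [0.5974, 0.3007, 0.069]
orientation: [-179.9, -0.2, 9.3]
ft_force: [-0.3, 0.2, -2.1]
gripper_width: 0.0291
grip_force: 50.5
```

Request:
servo_tool --pt "-0.0013 0.0012 0.003 0" --pt "0 0 0.002 0" --pt "0 0 0.0012 0" --pt "0 0 0 0" --pt "0 0 0 0"

```text
time_s: 20.73
eef_pos: [0.5957, 0.2991, 0.0626]
orientation: [180.0, -0.1, 9.3]
ft_force: [-3.3, -3.1, 7.7]
gripper_width: 0.0293
grip_force: 51.7
```

Request:
servo_tool --pt "0 0 0 0" --pt "0 0 0 0" --pt "0 0 0 0" --pt "0 0 0 0" --grip 0.06

```text
time_s: 21.07
eef_pos: [0.595, 0.2991, 0.0608]
orientation: [-180.0, -0.0, 9.3]
ft_force: [0.2, -0.6, 0.4]
gripper_width: 0.0601
grip_force: 0.0
```

Request:
servo_tool --pt "0 0 -0.025 0" --pt "0 0 -0.035 0" --pt "0 0 -0.035 0" --pt "0 0 -0.04 0" --pt "0 0 -0.04 -0.119" --pt "0 0 0 -0.119" --pt "0 0 0 -0.119" --pt "0 0 0 -0.119" --pt "0 0 0 -0.119" --pt "0 0 0 -0.119"

```text
time_s: 21.9
eef_pos: [0.5949, 0.2989, 0.2357]
orientation: [180.0, 0.0, 50.6]
ft_force: [0.2, 0.1, 0.2]
gripper_width: 0.06
grip_force: 0.0
```

Request:
servo_tool --pt "0 0 0 -0.119" --pt "0 0 0 -0.119" --pt "0 0 0 -0.119" --pt "0 0 0 -0.119" --pt "0 0 0 -0.119" --pt "0 0 0 -0.119" --pt "0 0 0 -0.119" --pt "0 0 0 -0.119" --pt "0 0 0 -0.119" --pt "0 0 0 -0.119"

```text
time_s: 22.73
eef_pos: [0.595, 0.2988, 0.2356]
orientation: [-180.0, 0.0, 118.7]
ft_force: [-0.7, -0.5, -0.5]
gripper_width: 0.0601
grip_force: 0.0
```

Request:
servo_tool --pt "0 0 0 -0.119" --pt "0 0 0 -0.119" --pt "0 0 0 -0.119" --pt "0 0 0 -0.119" --pt "0 0 0 -0.119" --pt "0 0 0 -0.119" --pt "0 0 0 -0.119" --pt "0 0 0 -0.119" --pt "0 0 0 -0.119" --pt "0 0 0 -0.119" --grip 0.085

```text
time_s: 23.57
eef_pos: [0.595, 0.2988, 0.2355]
orientation: [-180.0, -0.0, -173.1]
ft_force: [0.5, 0.2, 0.0]
gripper_width: 0.0849
grip_force: 0.0
```

Run:
```python
from h import *
grab('v7');rows(.6577,-.0692,.1,6.2);print(arm.state()['orientation'])
```

```text
drift 0.0007804701910723577
tool move [-0.0215 -0.3728  0.1355] turn 0.003 | tcp [0.595  0.2989 0.2355] yaw -173.63 t 23.7667 q7 35.6
[ 1.79991220e+02 -2.14652138e-02 -1.73625276e+02]
```

Request:
servo_tool --pt "-0.0018 -0.0311 0 0" --pt "-0.0018 -0.0311 0 0" --pt "-0.0018 -0.0311 0 0" --pt "-0.0018 -0.0311 0 0" --pt "-0.0018 -0.0311 0 0" --pt "-0.0018 -0.0311 0 0" --pt "-0.0018 -0.0311 0 0" --pt "-0.0018 -0.0311 0 0" --pt "-0.0018 -0.0311 0.02 0" --pt "-0.0018 -0.0311 0.03 0"

```text
time_s: 24.6
eef_pos: [0.6504, -0.0082, 0.1891]
orientation: [-180.0, 0.3, -173.7]
ft_force: [0.9, 0.1, -0.7]
gripper_width: 0.0854
grip_force: 0.0
```

Request:
servo_tool --pt "-0.0018 -0.0311 0.03 0" --pt "-0.0018 -0.0311 0.03 0.003" --pt "0 0 0.025 0" --pt "0 0 0 0" --pt "0 0 0 0" --pt "0 0 0 0"

```text
time_s: 25.1
eef_pos: [0.6595, -0.0638, 0.106]
orientation: [179.9, 0.1, -173.5]
ft_force: [0.1, 1.1, 1.1]
gripper_width: 0.0848
grip_force: 0.0
```

Run:
```python
from h import *
rows(.6577,-.0692,.054,6.2)
```

```text
tool move [ 0.0024 -0.0051  0.052 ] turn 0.0048 | tcp [ 0.6595 -0.0638  0.106 ] yaw -173.52 t 25.1 q7 62.7
```

Request:
servo_tool --pt "0.002 -0.005 0.02 0.005" --pt "0 0 0.022 0" --pt "0 0 0.006 0" --pt "0 0 0 0" --pt "0 0 0 0"

```text
time_s: 25.52
eef_pos: [0.6582, -0.0698, 0.0578]
orientation: [180.0, 0.1, -173.8]
ft_force: [0.4, 0.4, 0.3]
gripper_width: 0.0849
grip_force: 0.0
```

Request:
servo_tool --pt "0 0 0 0" --pt "0 0 0 0" --pt "0 0 0 0" --pt "0 0 0 0" --pt "0 0 0 0" --pt "0 0 0 0" --pt "0 0 0 0" --pt "0 0 0 0" --grip 0.015

```text
time_s: 26.18
eef_pos: [0.6576, -0.071, 0.0566]
orientation: [-180.0, 0.0, -173.9]
ft_force: [-0.9, 0.6, 5.2]
gripper_width: 0.0296
grip_force: 49.9
```

Run:
```python
from h import *
place(.6577,-.0692,6.2,.3747,.3218,-21.5,180)
```

```text
off -0.3 lateral -1.8 target [0.3744 0.3219] z 0.0646 yaw now -173.8572498567066 ft [-0.93163864  0.55627845  5.17940365] 0.029555036321800895
after turn to 158.5 : dx,dy [0.4075 0.2618]
tool move [ 0.2395  0.4209 -0.008 ] turn 0.4825 | tcp [ 0.6576 -0.071   0.0566] yaw -173.86 t 26.1833 q7 61.3
```

Request:
servo_tool --pt "0 0 -0.025 0" --pt "0 0 -0.03 0.096" --pt "0 0 -0.03 0.096" --pt "0 0 -0.025 0.097" --pt "0 0 0 0.097" --pt "0 0 0 0.0965" --pt "0.0291 0.0187 0 0" --pt "0.0291 0.0187 0 0" --pt "0.0291 0.0187 0 0" --pt "0.0291 0.0187 0 0"

```text
time_s: 27.02
eef_pos: [0.5748, 0.0419, 0.1653]
orientation: [-180.0, -0.1, 158.5]
ft_force: [1.1, 0.0, -1.7]
gripper_width: 0.029
grip_force: 50.3
```

Request:
servo_tool --pt "0.0291 0.0187 0 0" --pt "0.0291 0.0187 0 0" --pt "0.0291 0.0187 0 0" --pt "0.0291 0.0187 0 0" --pt "0.0291 0.0187 0 0" --pt "0.0291 0.0187 0 0" --pt "0.0291 0.0187 0 0" --pt "0.0291 0.0187 0 0" --pt "0.0291 0.0187 0 0" --pt "0.0291 0.0187 0 0"

```text
time_s: 27.85
eef_pos: [0.3729, 0.3225, 0.1656]
orientation: [-180.0, -0.0, 158.5]
ft_force: [1.2, -0.3, -1.7]
gripper_width: 0.0289
grip_force: 50.3
```

Request:
servo_tool --pt "0 0 0 0" --pt "0 0 0 0" --pt "0 0 0 0" --pt "0 0 0 0"

```text
time_s: 28.18
eef_pos: [0.375, 0.3204, 0.1655]
orientation: [-179.9, 0.0, 158.4]
ft_force: [0.4, 0.7, -1.0]
gripper_width: 0.0294
grip_force: 50.2
```

Run:
```python
from h import *
rows(.3744,.3219,.0646,-21.5)
```

```text
tool move [0.0011 0.0012 0.1009] turn -0.002 | tcp [0.375  0.3204 0.1655] yaw 158.38 t 28.1833 q7 -13.2
```

Request:
servo_tool --pt "0.001 0.001 0.035 0" --pt "0 0 0.035 0" --pt "0 0 0.022 -0.002" --pt "0 0 0.004 0" --pt "0 0 0 0" --pt "0 0 0 0" --pt "0 0 0 0"

```text
time_s: 28.77
eef_pos: [0.3747, 0.3237, 0.0714]
orientation: [179.9, 0.1, 158.6]
ft_force: [-0.7, -1.1, -1.7]
gripper_width: 0.0289
grip_force: 50.2
```

Request:
servo_tool --pt "0 -0.0015 0.003 0" --pt "0 0 0.002 0" --pt "0 0 0.0015 0" --pt "0 0 0 0" --pt "0 0 0 0"

```text
time_s: 29.18
eef_pos: [0.3737, 0.3219, 0.0643]
orientation: [180.0, 0.1, 158.6]
ft_force: [-0.2, -1.6, 6.4]
gripper_width: 0.0287
grip_force: 51.2
```

Request:
servo_tool --pt "0 0 0 0" --pt "0 0 0 0" --pt "0 0 0 0" --pt "0 0 0 0" --grip 0.06

```text
time_s: 29.52
eef_pos: [0.3731, 0.3217, 0.0635]
orientation: [180.0, -0.0, 158.6]
ft_force: [0.3, 0.7, 0.4]
gripper_width: 0.0602
grip_force: 0.0
```

Request:
servo_tool --pt "0 0 -0.025 0" --pt "0 0 -0.035 0" --pt "0 0 -0.035 0" --pt "0 0 -0.04 0" --pt "0 0 -0.04 0" --pt "0 0 -0.03 0" --pt "-0.03 0 0 0" --pt "-0.03 0 0 0" --pt "0 0 0 0" --pt "0 0 0 0"

```text
time_s: 30.35
eef_pos: [0.4302, 0.2988, 0.2681]
orientation: [-180.0, -0.0, 158.4]
ft_force: [-0.1, 0.6, -0.5]
gripper_width: 0.0599
grip_force: 0.0
```

Request:
servo_tool --pt "0 0 0 0" --pt "0 0 0 0" --pt "0 0 0 0"

```text
time_s: 30.6
eef_pos: [0.4279, 0.3004, 0.2684]
orientation: [-180.0, -0.0, 158.7]
ft_force: [0.9, 0.4, 0.2]
gripper_width: 0.0596
grip_force: 0.0
```

Run:
```python
from h import *
p8=grab('v8'); t,_=arm.read_camera("top"); cv2.imwrite('pics/top1.png',cv2.resize(t[140:340,120:460],(800,470),interpolation=cv2.INTER_CUBIC))
q=lambda v:pickle.load(open(v+'.pkl','rb'))[0]
cv2.imwrite('pics/chk.png',cv2.resize(np.vstack([np.hstack([q('v5'),q('v6')]),np.hstack([q('v7'),p8])]),(800,600),interpolation=cv2.INTER_AREA))
```

```text
drift 0.000689623829772501
```

View pics/chk.png

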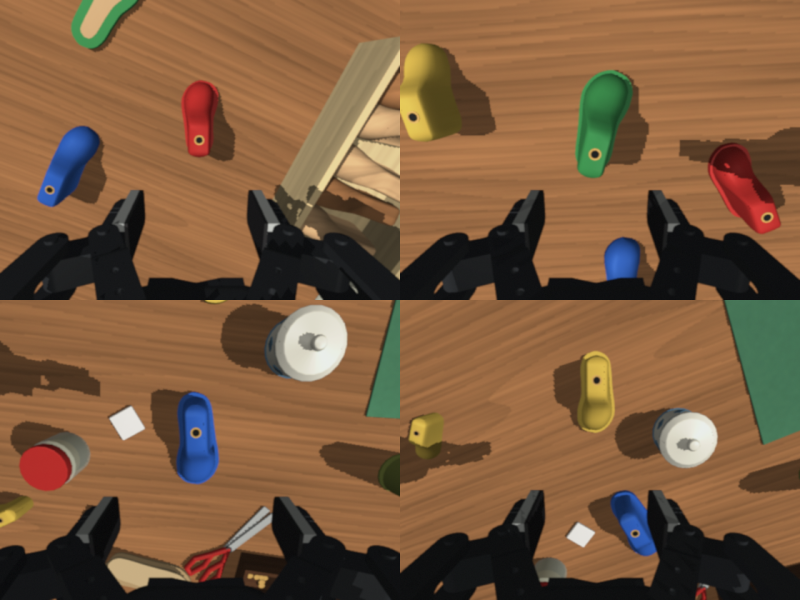

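View pics/top1.png

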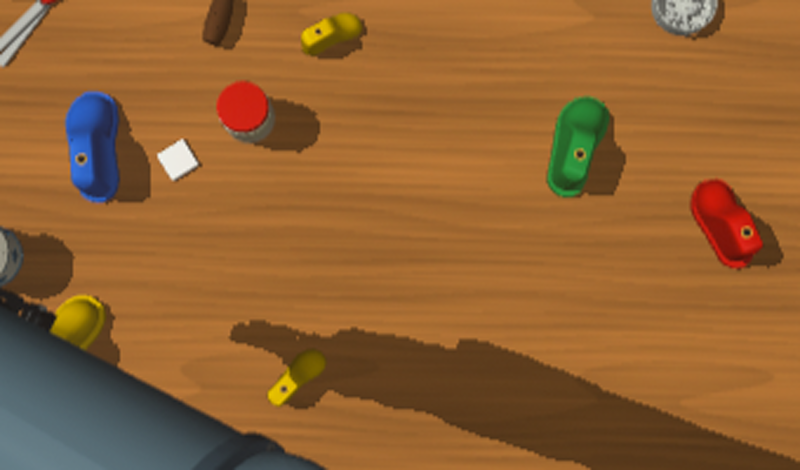

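All four lasts stand upright on the matching soles, toe over toe: red (200,118), green (603,125), blue (197,437) and yellow (597,390) in the mosaic. Now a numeric check of comb pose against sole.

Run:
```python
from plan import *
T=dict(red=(530.9,-421.4,23.5,'v5',(280,180)),green=(612.3,-246.8,-16.5,'v6',(280,190)),blue=(595.5,299.1,9.3,'v7',(275,165)),yellow=(374.7,321.8,-21.5,'v8',(274,135)))
for c,(x,y,a,v,px) in T.items():
    p,d,P=load(v); q=P[seg(P,px,.004,.09)]*1000
    def rot(b): b=np.radians(b); return np.array([[np.cos(b),np.sin(b)],[-np.sin(b),np.cos(b)]])
    zt=np.percentile(q[:,2],98); t=q[q[:,2]>zt-2.5][:,:2]
    best=min(np.arange(a-10,a+10,.25),key=lambda b:np.ptp(np.percentile(t@rot(b)[1],[2,98])))
    A=rot(a); u=(t-[x,y])@A.T; h=np.percentile(u[:,0],1)+CH[c]+G[c]
    w=(q[:,:2]-[x,y])@A.T; Ln=L[c][0]
    print(c,'topz',round(zt,1),'axial err',round(h,1),'lateral',round(np.mean(np.percentile(u[:,1],[1,99])),1),'dyaw',best-a,'whole outline x',np.round(np.percentile(w[:,0],[.1,99.9]),1),'expect',(-Ln-5-G[c],5-G[c]),'y',np.round(np.percentile(w[:,1],[.2,99.8]),1))
```

```text
red topz 63.4 axial err -0.7 lateral -1.1 dyaw 2.0 whole outline x [-39.9  60.9] expect (-40, 66) y [-26.1  22.7]
green topz 64.6 axial err 1.6 lateral -0.3 dyaw -0.25 whole outline x [-34.   76.3] expect (-45, 77) y [-28.9  26.5]
blue topz 64.8 axial err -0.5 lateral -0.1 dyaw -1.0 whole outline x [-47.5  81.5] expect (-48, 82) y [-30.3  28. ]
yellow topz 64.8 axial err 1.4 lateral -0.3 dyaw -1.0 whole outline x [-40.8  72. ] expect (-42, 72) y [-27.7  25.2]
```

```bash
python3 -c "
from rig import arm
print(arm.sign_off())"
```

```text
the job is handed in; nothing more can be done
None
```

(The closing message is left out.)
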